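# Load the thread winder and hold its sprung hood

### The arm

A 6-joint arm with a two-finger parallel gripper is mounted at the origin on the work surface. World frame = base frame: x ahead of the robot, y to its left, z up, the work surface at z = 0. Lengths are in m, angles in degrees, forces in N, time in s.
With the tool pointing down it reaches from about 0.4 to 0.825 m from the base axis. Payload 7 kg.
Tool frame: the origin (TCP) lies on the centre line of the jaws, within the pads' length; the fingertips stand 14 mm ahead of it and the grasp point (between the pads) lies 5 mm behind it; z points along the fingers, y is the line along which they close (so a half turn about z gives the same grasp; the last joint's range is limited). The gripper opens to 88 mm and grips with 3 to 60 N. Pads are 19 mm wide; open, the fingers measure 130 mm over their backs; the gripper's body (78 mm by 193 mm) begins 47 mm behind the grasp point.
Start: joints at [-54.425, 20.546, 0.682, 0, -70.136, -16.507], TCP at [0.22, -0.638, 0.241] pointing down, gripper open.
Joint ranges: [-176.03, 176.03], [-82.01, 121.73], [-58.28, 71.71], [-173.87, 95.51], [-174.79, -0.11], [-173.66, 173.66]. Speed limits (degrees/s): [136.94, 136.94, 172.46, 180, 180, 180].

### API

Orientations are given as [roll, pitch, yaw] about the fixed x, y, z axes, in that order (R = Rz(yaw) Ry(pitch) Rx(roll)).
In Python, from plant import r gives the robot as it stands.
- The arm moves only by the tool send_rows, never from a script. Its argument "steps" is a list of rows, each an object with "dp": the shift along the tool's x, y, z in mm, a list of three; "roll": the turn about the tool's z in rad; "jaw": the opening in per cent of the stroke, from 0 (shut) to 100 (fully open). In form: [{"dp": [tx, ty, tz], "roll": roll, "jaw": jaw}, ...]. A call has 1 to 5 rows; each row is the pose to reach, as a shift and turn from the pose commanded when the call began, along the tool's axes at that moment; what a row does not reach only later rows make up. A row lasts 1/8 s, in which the tool goes at most 62.5 mm and 10.7 degrees, less where a joint would pass 70% of its speed; a pose out of reach is approached as far as the arm can. A call with a gripper value outside its range is refused whole. The fingers move at their own pace and stop on an object; "newtons" is the grip in N (left out, the last holds). Time passes only in rows, so rows that repeat a pose let the fingers close. It gives the time, the measured TCP pose, the force, the opening and the grip force at its end, in the units of the state.
- r.get_state(): the state, without advancing time (a new reading comes with each control period).
- r.capture(name): name is "scene" or "top"; returns a dict with "image" (384x512x3 uint8, blue, green, red), "K" (3x3 intrinsics, pixels), "rvec" (rotation vector, rad) and "tvec" (3), from world to camera coordinates, as OpenCV has them. Camera axes: x right, y down, z forward; pixel columns grow to the right and rows downward; lengths in m; the calibration is good to about 2 mm. A picture is of the moment at which its call begins. There is no depth.
- r.close_job(): hands the job in; it is judged then, once.
The state is a dict: "time_s": time; "joints": joint angles; "qd": joint speeds; "joint_torque": joint torques, N m; "tcp_pos": TCP position; "eef_rot": TCP orientation; "contact_force": force on the tool from outside, world axes, zero at the start; "moment": the same for the moment, N m; "gripper_width": finger opening in m; "gripper_force": force on a finger pad.
Only numpy, scipy, OpenCV 4.12 (cv2) and the standard library are available. Lean on these libraries where they do the work, as an engineer would, in place of code of your own. Each camera call takes 0.05 s, during which the arm holds its last target. There are 200 camera calls.

### The job

Load the dark brown spool of thread onto the blue winder: slide it down over the bare upright spindle, keeping hold of it until it is right down on the black seat plate, then let go. Then take the winder's sprung clear hood by its red handle, raise it past its balance point, bring it back to just below that point and finish while still holding it there by the handle, so that it would drop shut by itself the moment you let go while I have both hands on the thread. Never let the hood fly open or slam, and leave the other things on the bench where they are.

Things in the scene. Friction and masses are not known exactly. Their poses are not given: they have to be found in the camera images.
- spool_brown_mid (a point): Centre of the loose spool wound with dark brown, almost black thread on a white plastic core: upright tube, outer diameter 44 mm, 60 mm tall, 14 mm through bore, 60 to 120 g. 30 mm above its underside, on its axis (z). Like spools in blond and copper-red thread stand 100 mm or more from it, centre to centre; the three change places.
- winder: Thread winder fixed to the bench, placed and turned differently each time: blue base 200 mm deep, 360 mm wide, 55 mm high; origin at the centre of its underside; x to the rear (away from the robot), y to the left along its width, z up. On its deck: spindle at the left, clear hood at the right, and between them, 70 mm from the spindle, a thin post 46 mm tall with 24 mm discs.
- spindle_seat (a point): Foot of the winder's bare upright spindle: centre of the upper face of its black seat plate (54 mm across), 61 mm above the bench, axes as winder. The steel shaft is 10 mm in diameter and 72 mm tall above this point, tip rounded. A loaded spool has its centre 30 mm above this point. The shut hood's near side is 113 mm off towards -y, its top 77 mm above this point.
- hood (a joint): Hood angle in rad: 0 shut (at the start), 1.75 open at its stop; grows as the handle goes up and back. Hinge springs carry part of its weight. Balance point at 0.90: below it the hood drops shut by itself, above it springs up to the stop, and nothing keeps it in between; the pull at the handle is under 1 N either way. Just below means a few degrees under, at most 0.25 rad under.
- hood_handle (a point): Middle of the hood's red handle: round bar 12 mm in diameter, 110 mm long along the hinge direction, on two dark end posts, with a 35 mm gap between it and the hood's clear front face. Hood shut: 112 mm above the bench, the hood's top 24 mm higher. Moves and turns with the hood; the bar can turn between fingers. Hood: clear box in an aluminium frame, 165 x 160 x 74 mm, 0.5 kg.
- hood_hinge (a point): Middle of the hood's hinge axis, at the winder's rear, 62 mm above the bench; axes as winder, the hinge runs along y. With the hood shut the handle's middle lies 205 mm towards -x and 50 mm up from here; it moves about this point on a circle of 211 mm radius in the winder's x-z plane.
- spool_blond: Bystander: like spool with blond thread, origin at the centre of its underside
- spool_copper: Bystander: like spool with copper-red thread, origin at the centre of its underside
- clip_tumbler: Bystander: steel tumbler 76 mm across and 100 mm tall, full of black hair clips that reach to 130 mm, origin at the centre of its underside
- scissors: Bystander: scissors with black finger rings lying on the red mat, 200 mm long, 6 mm thick, origin at the pivot
- tail_comb: Bystander: black comb with a steel tail lying on the red mat, 220 mm long, 5 mm thick, origin near its middle
- glue_bottle: Bystander: white bottle with an orange cap, 48 mm across, 120 mm tall, origin at the centre of its underside
- pin_jar: Bystander: amber glass pin jar, 56 mm across, 55 mm tall, origin at the centre of its underside
There are look-alikes about, which are no part of the job. Leave any green look-alike of the part that bears spool_brown_mid alone.

How it is judged (in metres and radians):
On the way, in this order (a step that is already met when the one before it is completed fails the run):
1. the brown spool is on the spindle and down at the seat plate (within 8 mm of it) while the fingers still hold it (horizontal distance between spool_brown_mid and spindle_seat below 0.005 m and z of spool_brown_mid in the frame of spindle_seat below 0.038 m and contact force between the fingers and spool_brown above 0.3 N), for 0.05 s.
2. the brown spool stands fully down on the seat plate and is let go (horizontal distance between spool_brown_mid and spindle_seat below 0.004 m and z of spool_brown_mid in the frame of spindle_seat below 0.033 m and angle between the z axis of spool_brown_mid and the z axis of spindle_seat, either way round below 0.08 rad and contact force between each of the arm, the fingers and spool_brown below 0.05 N), for 0.2 s.
3. the hood is raised past its balance point (joint over 0.93) with the fingers on it (value of joint hood above 0.93 rad and contact force between the fingers and hood above 0.3 N), for 0.1 s.
At the end, for the whole second after the job is handed in: The fingers hold the hood still by its red handle (within 50 mm of the bar's middle), at 0.65 to 0.885 rad, just below the balance at 0.90; the brown spool stands untouched round the spindle, centre within 4 mm of its axis, underside within 3 mm of the plate (all of step 2 and value of joint hood between 0.65 and 0.885 rad and velocity of joint hood between -0.05 and 0.05 rad/s and contact force between the fingers and hood above 0.3 N and distance between the grasp point and hood_handle below 0.05 m); the arm keeps its last pose, push and grip.
It fails at once if the hood flies open or slams shut (faster than 2.5 rad/s) (velocity of joint hood above 2.5 rad/s or velocity of joint hood below -2.5 rad/s).
It fails at once if another spool is moved more than 30 mm (distance of any of spool_blond, spool_copper from where it was at the start of the episode above 0.03 m).
It fails at once if another thing on the bench is moved more than 30 mm (distance of any of clip_tumbler, scissors, tail_comb, glue_bottle, pin_jar from where it was at the start of the episode above 0.03 m).
It also fails if it takes over 61 s, if anything falls off the work surface, if the arm or the gripper's body presses on something with over 40 N, if the wrist force passes 120 N, or if a joint passes its speed limit or range.

## Working session

There is one attempt and no reset: what is moved stays moved. The work goes in short steps, Python scripts to look and compute and a tool call to move; the robot and the scene stay as the last step left them, time stands still between calls to the robot, and variables do not carry over. Pictures are saved under pics/ and viewed, at most 10 in all, crops included, and the job is handed in when it is done.

Besides the shell and the picture viewer there is one more tool, called by a JSON object that holds its "method" and its "body". send_rows: Moves the arm, as the interface text tells. Its arguments: {"type":"object","properties":{"steps":{"type":"array","items":{"type":"object","properties":{"dp":{"type":"array","items":{"type":"number"}},"roll":{"type":"number"},"jaw":{"type":"number"}}}},"newtons":{"type":"number"}},"required":["steps"]}

```bash
mkdir -p pics; ls; cat > h.py <<'E'
import numpy as np, cv2
from plant import r
def cap(n):
    d=r.capture(n); d['R']=cv2.Rodrigues(np.array(d['rvec'],float))[0]; d['t']=np.array(d['tvec'],float).ravel(); d['K']=np.array(d['K'],float); return d
def ray(d,uv):
    v=d['R'].T@np.linalg.inv(d['K'])@np.array([uv[0],uv[1],1.]); return -d['R'].T@d['t'], v/np.linalg.norm(v)
def plane(d,uv,z):
    c,v=ray(d,uv); return c+v*(z-c[2])/v[2]
def tri(d1,u1,d2,u2):
    c1,v1=ray(d1,u1); c2,v2=ray(d2,u2)
    s=np.linalg.lstsq(np.c_[v1,-v2],c2-c1,rcond=None)[0]
    a,b=c1+s[0]*v1,c2+s[1]*v2; return (a+b)/2, np.linalg.norm(a-b)
def proj(d,p):
    q=d['K']@(d['R']@np.array(p,float)+d['t']); return q[:2]/q[2]
E
python3 - <<'E'
from h import *
a=cap('scene');b=cap('top')
cv2.imwrite('pics/s0.png',a['image']);cv2.imwrite('pics/t0.png',b['image'])
for d in(a,b): print(d['K'][0],-d['R'].T@d['t'],d['R'][2])
print(r.get_state())
E
```

```text
pics
[481.47731639   0.         256.91923242] [ 1.23839062 -0.47571057  1.14483611] [-0.51687092  0.3526171  -0.78006771]
[372.31588814   0.         258.06551137] [ 0.50306079 -0.01777701  1.10438993] [ 0.0635742   0.00431522 -0.99796779]
{'time_s': 0.1, 'joints': array([-5.44272869e+01,  2.05881299e+01,  6.39381123e-01, -1.60993548e-02,
       -7.01353526e+01, -1.65074054e+01]), 'qd': array([ 0.051019  , -0.14314718,  0.07586825,  0.1324934 ,  0.04593044,
        0.05477632]), 'joint_torque': array([-9.79486613e-04, -5.84163272e+01,  2.93751347e+01,  7.01542094e+00,
        1.02293550e-02, -6.78629112e-05]), 'tcp_pos': array([ 0.22032835, -0.63759886,  0.23971521]), 'eef_rot': array([ 1.79915064e+02, -9.38708368e-03, -1.60940167e+02]), 'contact_force': array([0.45082006, 0.15957702, 0.55769403]), 'moment': array([ 0.01919695,  0.01720858, -0.0177193 ]), 'gripper_force': 0.0, 'gripper_width': 0.08750236829748692}
```

View pics/s0.png

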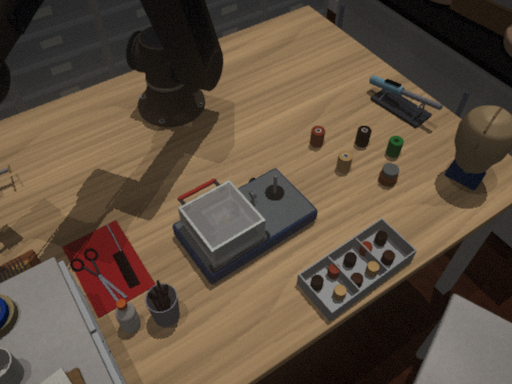

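View pics/t0.png

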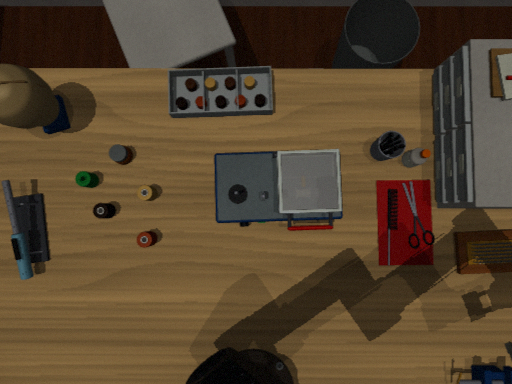

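The scene shows the winder at about (245,220), with its hood left of the spindle in that view. Loose spools in the top view: dark brown (104,210), green (88,179), blond (147,192), copper (147,239), a grey item (120,154), and more in the tray. The loose dark one fits the description. I'll confirm it in a crop.

```bash
python3 - <<'E'
from h import *
a=cv2.imread('pics/s0.png');b=cv2.imread('pics/t0.png')
f=lambda i,x,y,w,h,s:cv2.resize(i[y:y+h,x:x+w],None,fx=s,fy=s,interpolation=cv2.INTER_CUBIC)
A=f(b,70,140,100,75,4);A2=f(b,70,185,100,75,4)
B=f(b,205,145,100,75,4);C=f(b,265,180,100,75,4);
g=np.vstack([np.hstack([A2,B]),np.hstack([C,f(a,335,115,100,75,4)])])
cv2.imwrite('pics/c1.png',g)
E
```

```text
(no output)
```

View pics/c1.png

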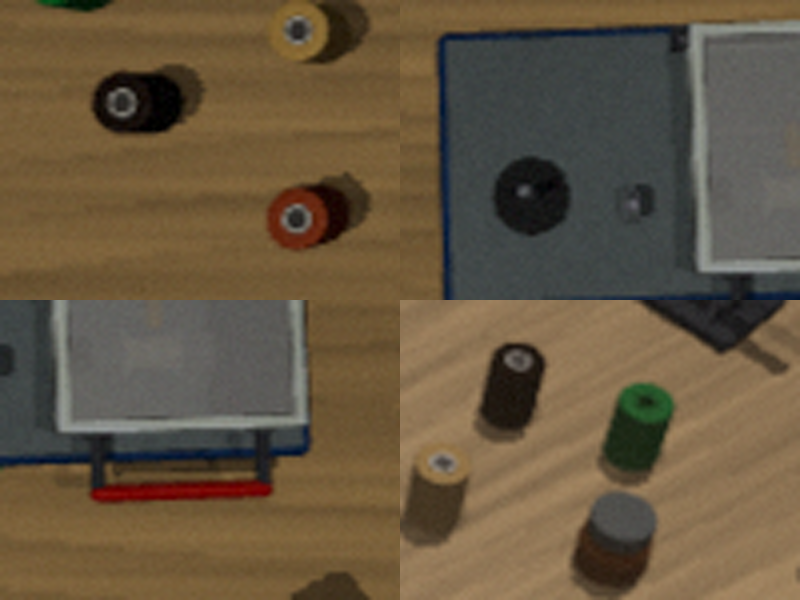

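The crop confirms it: dark brown thread with a white core ring, top view (100,210), scene (364,129). The green one is the look-alike. The seat disc is at top (237.6,193.4), and the red bar runs from (289,229) to (332,227).

```bash
python3 - <<'E'
from h import *
a=cap('scene');b=cap('top')
I=b['image'];g=cv2.cvtColor(I,cv2.COLOR_BGR2GRAY)
def blob(mask,x,y,w,h):
    m=np.zeros_like(mask);m[y:y+h,x:x+w]=mask[y:y+h,x:x+w]
    n,l,s,c=cv2.connectedComponentsWithStats(m.astype(np.uint8)); k=1+np.argmax(s[1:,4]); return c[k],s[k],l==k
sp=blob((g>75),90,200,20,20); print('ring',sp[0],sp[1],plane(b,sp[0],.06))
sa=cv2.cvtColor(a['image'],cv2.COLOR_BGR2GRAY); 
print('tri ring',tri(b,sp[0],a,(364.4,129.4)))
for th in(35,45,55):
  se=blob((g<th),224,180,30,28); (c,rad)=cv2.minEnclosingCircle(np.argwhere(se[2])[:,::-1].astype(np.float32)); print('seat',se[0],c,rad,se[1],plane(b,c,.061))
tip=blob(g>70,228,184,14,14);print('tip',tip[0],tip[1],plane(b,tip[0],.13))
R=I.astype(int);rm=(R[...,2]-R[...,1]>60)
h=blob(rm,280,215,65,20);pts=np.argwhere(h[2])[:,::-1].astype(np.float32)
rc=cv2.minAreaRect(pts);print('handle',h[0],rc,plane(b,h[0],.112))
vx,vy,x,y=cv2.fitLine(pts,cv2.DIST_L2,0,.01,.01).ravel()
p,q=plane(b,(x-20*vx,y-20*vy),.112),plane(b,(x+20*vx,y+20*vy),.112);d=p-q;d=d*np.sign(d[1]);print('yaw',np.degrees(np.arctan2(-d[0],d[1])))
R2=a['image'].astype(int);h2=blob(R2[...,2]-R2[...,1]>60,170,170,60,50);print(h2[0],h2[1]);print('tri handle',tri(b,h[0],a,h2[0]))
# blue base outline
hsv=cv2.cvtColor(I,cv2.COLOR_BGR2HSV)
bm=(R[...,0]-R[...,2]>25);bl=blob(bm,205,145,145,85);print('blue',bl[1],cv2.minAreaRect(np.argwhere(bl[2])[:,::-1].astype(np.float32)))
for n,u in(('blond',(144.2,192.2)),('copper',(143.6,239.2)),('green',(84,178))):print(n,plane(b,u,.06))
E
```

```text
ring [ 95.87248322 208.04697987] [ 90 200  20  20 149] [0.51915055 0.44191271 0.06      ]
tri ring (array([0.51679217, 0.43543061, 0.06411844]), np.float64(0.009676591624656727))
seat [237.51310861 193.61423221] (237.38888549804688, 193.5) 9.519735336303711 [228 184  19  20 267] [0.56139485 0.04475306 0.061     ]
seat [237.38515901 193.5335689 ] (237.5, 193.5) 9.617792129516602 [228 184  19  20 283] [0.56139595 0.04444104 0.061     ]
seat [237.55305466 193.54340836] (237.5, 193.5) 10.12432861328125 [228 184  20  20 311] [0.56139595 0.04444104 0.061     ]
tip [235.5 192.5] [235 192   2   2   4] [0.56014604 0.04559132 0.13      ]
handle [309.75609756 227.34756098] ((309.99615478515625, 227.3834686279297), (3.8312058448791504, 44.07552719116211), 88.09085083007812) [ 0.4692935 -0.1509722  0.112    ]
yaw 1.8474633425810008
[196.1588785  188.74766355] [178 179  37  20 107]
tri handle (array([ 0.46907799, -0.15111125,  0.11461101]), np.float64(0.0011429075471118923))
blue [215 154  72  69 273] ((250.18907165527344, 187.25148010253906), (68.15045928955078, 70.10110473632812), 88.60282135009766)
blond [0.56419186 0.30709802 0.06      ]
copper [0.43277921 0.30572362 0.06      ]
green [0.60374138 0.47814935 0.06      ]
```

```bash
cat >> h.py <<'E'
from scipy.spatial.transform import Rotation as Ro
def dp(target):
    s=r.get_state(); M=Ro.from_euler('xyz',s['eef_rot'],degrees=True).as_matrix()
    return np.round(M.T@(np.array(target)-s['tcp_pos'])*1000,1), s['tcp_pos'].round(4), s['eef_rot'].round(2), round(s['time_s'],2)
def yawroll(y):
    s=r.get_state(); return np.radians((s['eef_rot'][2]-y+180)%360-180)
E
python3 - <<'E'
from h import *
a=cap('scene');b=cap('top')
print(plane(b,(100.1,210.1),.06),tri(b,(100.1,210.1),a,(364.4,129.4)))
g=cv2.cvtColor(b['image'],cv2.COLOR_BGR2GRAY)
print(g[204:217,92:116]); 
print(dp([.5,-.1,.28]),yawroll(-88))
E
```

```text
[0.51343874 0.42984625 0.06      ] (array([0.51407617, 0.43018814, 0.06220497]), np.float64(0.0027039065947158285))
[[ 94  93  91  75  44  30  20  10  14   9  12  11   9   5   2   9   3   9
    3  14  26  45  47  46]
 [ 93  95  80  43  12   8  17  11  14  14  16  15  13   9  10   2   2   0
    3   1   1  22  32  46]
 [ 90  81  53  15  13  14  17  16  11  11  13  16  14  16  13   0   3   2
    1   4   4   8  18  41]
 [ 88  68  24   7  15  16  33  85 118 104  57  20  14  20  15   3   0   0
    2   5   7   8   2  34]
 [ 80  53  13  13  10  75 101  72  64  74  90  63  17   5  15  16   1   0
    1   0   2   1   2  27]
 [ 82  50   8  12  37  84  94  47  39  47  88  89  14  15  13  12   9   1
    0   4   0   2   1  17]
 [ 81  37  10  19  40  70  72  40  43  39  66  75  42  18  16  11   2   6
    0   3   1   4   0  16]
 [ 81  31   7  16  39  65  64  43  40  44  73  79  31  12  16  15   3   4
    5   1   0   1   3  21]
 [ 78  34  15  13  19  81 100  50  37  54  95  90  15  17  20  15   7   1
    0   0   1   3   0  22]
 [ 97  62   9  17  18  38  73 102 118 110  79  34   9  20  17  11   0   0
   11   1   4   4   6  33]
 [ 98  78  34  15  15  20  28  45  52  50  28  17  15  24   8  16   2   0
    7   6   0   2  13  45]
 [ 99  94  71  22  11  14   7  12  11  12  14  10  15  22   4   5   3   5
    9   1   1  11  38  51]
 [101  98  96  68  24  15  14  16   5  17   9  16  10   8   5   0   1   0
    4   3  27  67  94  96]]
(array([-439.9,  417. ,  -39.6]), array([ 0.2204, -0.6378,  0.2403]), array([ 179.97,   -0.  , -160.94]), 0.3) -1.2729688451822565
```

{"method": "send_rows", "body": {"steps": [{"dp":[-440,417,-40],"roll":-0.5,"jaw":100},{"dp":[-440,417,-40],"roll":-0.5,"jaw":100},{"dp":[-440,417,-40],"roll":-0.5,"jaw":100},{"dp":[-440,417,-40],"roll":-0.5,"jaw":100},{"dp":[-440,417,-40],"roll":-0.5,"jaw":100}], "newtons": 15}}

```text
time_s: 0.92
tcp_pos: [0.3649, -0.3595, 0.2615]
eef_rot: [-180.0, 0.0, -132.3]
contact_force: [0.9, 0.0, 0.3]
gripper_width: 0.0874
gripper_force: 0.0
```

```bash
python3 - <<'E'
from h import *
print(dp([.53,-.05,.28]),yawroll(-88))
print(dp([.513,.43,.20]),r.get_state()['joints'])
E
```

```text
(array([-340. ,   86.1,  -18.5]), array([ 0.3649, -0.3595,  0.2615]), array([-1.7996e+02,  1.0000e-02, -1.3229e+02]), 0.93) -0.773033777659386
(array([-683.6,  421.8,   61.4]), array([ 0.3649, -0.3595,  0.2615]), array([-1.7996e+02,  1.0000e-02, -1.3229e+02]), 0.93) [-2.25823967e+01  4.26087571e+00 -1.76755712e+01  7.18267212e-04
 -6.80233971e+01 -1.97094490e+01]
```

{"method": "send_rows", "body": {"steps": [{"dp":[-340,86,-18],"roll":-0.75,"jaw":100},{"dp":[-340,86,-18],"roll":-0.75,"jaw":100},{"dp":[-340,86,-18],"roll":-0.75,"jaw":100},{"dp":[-340,86,-18],"roll":-0.75,"jaw":100},{"dp":[-340,86,-18],"roll":-0.75,"jaw":100}]}}

```text
time_s: 1.55
tcp_pos: [0.5119, -0.0839, 0.2777]
eef_rot: [-179.9, 0.0, -89.1]
contact_force: [1.0, -0.7, -0.3]
gripper_width: 0.0876
gripper_force: 0.0
```

```bash
python3 - <<'E'
from h import *
print(dp([.515,.43,.20]),yawroll(-88))
E
```

```text
(array([-513.8,  -10.8,   77.8]), array([ 0.5119, -0.0839,  0.2777]), array([-1.7994e+02,  1.0000e-02, -8.9140e+01]), 1.55) -0.01981199841238981
```

{"method": "send_rows", "body": {"steps": [{"dp":[-514,-10,40],"roll":-0.02,"jaw":100},{"dp":[-514,-10,40],"roll":-0.02,"jaw":100},{"dp":[-514,-10,40],"roll":-0.02,"jaw":100},{"dp":[-514,-10,40],"roll":-0.02,"jaw":100},{"dp":[-514,-10,40],"roll":-0.02,"jaw":100}]}}

```text
time_s: 2.17
tcp_pos: [0.5132, 0.2277, 0.2531]
eef_rot: [-180.0, 0.0, -88.1]
contact_force: [0.8, -0.9, 0.4]
gripper_width: 0.0874
gripper_force: 0.0
```

```bash
python3 - <<'E'
from h import *
print(dp([.513,.43,.15]),yawroll(-88))
E
```

```text
(array([-202.1,   -6.3,  103.2]), array([0.5132, 0.2277, 0.2531]), array([-1.7997e+02,  2.0000e-02, -8.8150e+01]), 2.17) -0.0025673876762951245
```

{"method": "send_rows", "body": {"steps": [{"dp":[-202,-6,103],"roll":0,"jaw":100},{"dp":[-202,-6,103],"roll":0,"jaw":100},{"dp":[-202,-6,103],"roll":0,"jaw":100},{"dp":[-202,-6,103],"roll":0,"jaw":100},{"dp":[-202,-6,103],"roll":0,"jaw":100}]}}

```text
time_s: 2.8
tcp_pos: [0.512, 0.4292, 0.1471]
eef_rot: [179.9, -0.2, -88.0]
contact_force: [-0.0, -0.7, 0.6]
gripper_width: 0.0874
gripper_force: 0.0
```

```bash
python3 - <<'E'
from h import *
print(dp([.513,.43,.04]),yawroll(-88))
d=cap('scene'); u=proj(d,[.513,.43,.1]).astype(int);x,y=max(u[0]-60,0),max(u[1]-60,0)
cv2.imwrite('pics/n1.png',cv2.resize(d['image'][y:y+120,x:x+150],None,fx=4,fy=4));print(x,y)
E
```

```text
(array([ -1.1,  -1.3, 107.1]), array([0.512 , 0.4292, 0.1471]), array([ 1.7986e+02, -1.7000e-01, -8.8040e+01]), 2.8) -0.0007135432810746888
305 60
```

View pics/n1.png

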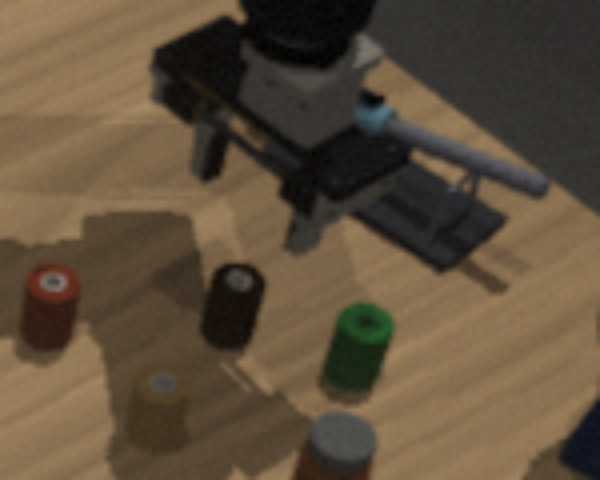

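The gripper is straight above the brown spool (crop 235,305) and its neighbours are clear, so I'll descend.

{"method": "send_rows", "body": {"steps": [{"dp":[-1,-1,55],"roll":0,"jaw":100},{"dp":[-1,-1,95],"roll":0,"jaw":100},{"dp":[-1,-1,106],"roll":0,"jaw":100},{"dp":[-1,-1,106],"roll":0,"jaw":45},{"dp":[-1,-1,106],"roll":0,"jaw":30}]}}

```text
time_s: 3.48
tcp_pos: [0.5152, 0.4296, 0.0463]
eef_rot: [-179.9, 0.1, -88.2]
contact_force: [1.2, 0.3, 1.1]
gripper_width: 0.073
gripper_force: 0.0
```

{"method": "send_rows", "body": {"steps": [{"dp":[0,0,0],"roll":0,"jaw":30},{"dp":[0,0,0],"roll":0,"jaw":30},{"dp":[0,0,0],"roll":0,"jaw":30}]}}

```text
time_s: 3.85
tcp_pos: [0.5142, 0.4289, 0.0444]
eef_rot: [-180.0, 0.0, -88.2]
contact_force: [-1.2, -1.4, 2.2]
gripper_width: 0.0435
gripper_force: 14.8
```

{"method": "send_rows", "body": {"steps": [{"dp":[0,0,-20],"roll":0,"jaw":30},{"dp":[0,0,-70],"roll":0,"jaw":30},{"dp":[0,0,-120],"roll":0,"jaw":30},{"dp":[0,0,-170],"roll":0,"jaw":30},{"dp":[0,0,-170],"roll":0,"jaw":30}]}}

```text
time_s: 4.47
tcp_pos: [0.5157, 0.4304, 0.2192]
eef_rot: [-179.7, 0.4, -88.1]
contact_force: [-0.6, 0.2, -0.9]
gripper_width: 0.043
gripper_force: 15.0
```

```bash
python3 - <<'E'
from h import *
s=r.get_state();print(s['contact_force'],s['gripper_width'],s['gripper_force'],dp([.561,.045,.20]))
E
```

```text
[-0.62926184  0.24212198 -0.85456054] 0.04301846592489613 14.999931799247861 (array([386.8, -32.7,  17. ]), array([0.5157, 0.4304, 0.2192]), array([-179.67,    0.36,  -88.13]), 4.47)
```

{"method": "send_rows", "body": {"steps": [{"dp":[30,-3,0],"roll":0,"jaw":30},{"dp":[80,-8,0],"roll":0,"jaw":30},{"dp":[130,-12,0],"roll":0,"jaw":30},{"dp":[180,-16,0],"roll":0,"jaw":30},{"dp":[230,-20,0],"roll":0,"jaw":30}]}}

```text
time_s: 5.1
tcp_pos: [0.5405, 0.1966, 0.2126]
eef_rot: [179.9, -0.1, -88.2]
contact_force: [0.9, -0.1, -0.7]
gripper_width: 0.0433
gripper_force: 15.0
```

```bash
python3 - <<'E'
from h import *
print(dp([.561,.045,.20]))
E
```

```text
(array([152.1, -15.7,  12.7]), array([0.5405, 0.1966, 0.2126]), array([ 1.7988e+02, -7.0000e-02, -8.8190e+01]), 5.1)
```

{"method": "send_rows", "body": {"steps": [{"dp":[50,-5,0],"roll":0,"jaw":30},{"dp":[100,-10,0],"roll":0,"jaw":30},{"dp":[140,-15,0],"roll":0,"jaw":30},{"dp":[152,-16,12],"roll":0,"jaw":30},{"dp":[152,-16,12],"roll":0,"jaw":30}]}}

```text
time_s: 5.72
tcp_pos: [0.5608, 0.0467, 0.1998]
eef_rot: [179.8, -0.0, -88.3]
contact_force: [0.7, 0.7, -0.8]
gripper_width: 0.0434
gripper_force: 15.0
```

{"method": "send_rows", "body": {"steps": [{"dp":[0,0,0],"roll":0,"jaw":30},{"dp":[0,0,0],"roll":0,"jaw":30}]}}

```text
time_s: 5.98
tcp_pos: [0.5623, 0.049, 0.202]
eef_rot: [-180.0, 0.0, -88.1]
contact_force: [0.0, 0.1, -0.4]
gripper_width: 0.0432
gripper_force: 15.0
```

```bash
python3 - <<'E'
from h import *
print(dp([.561,.045,.20]))
d=cap('scene'); s=r.get_state();p=s['tcp_pos'];print(p,proj(d,p-[0,0,.044]),proj(d,[.561,.045,.133]))
u=proj(d,p-[0,0,.06]).astype(int);x,y=u[0]-40,u[1]-40
print(x,y);A=cv2.resize(d['image'][y:y+80,x:x+80],None,fx=5,fy=5,interpolation=cv2.INTER_CUBIC)
d=cap('top');u=proj(d,p).astype(int);x,y=u[0]-40,u[1]-40;print(x,y)
B=cv2.resize(d['image'][y:y+80,x:x+80],None,fx=5,fy=5,interpolation=cv2.INTER_CUBIC)
cv2.imwrite('pics/n2.png',np.clip(np.hstack([A,B]).astype(float)*1.8,0,255))
E
```

```text
(array([4. , 1.5, 2. ]), array([0.5623, 0.049 , 0.202 ]), array([-179.99,    0.  ,  -88.1 ]), 5.97)
[0.56234438 0.04898549 0.20204533] [276.46581176 169.28700918] [274.65166594 175.55058298]
236 133
192 149[ WARN:0@2.116] global loadsave.cpp:1063 imwrite_ Unsupported depth image for selected encoder is fallbacked to CV_8U.
```

View pics/n2.png

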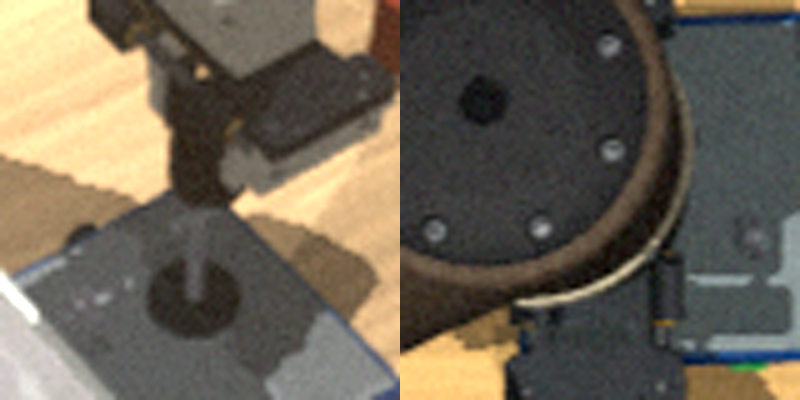

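The scene crop shows the held spool with its bottom around (203,200), right above the spindle, whose seat disc is at (193,298). I'll quantify the offset.

```bash
python3 - <<'E'
from h import *
d=cap('scene');p=r.get_state()['tcp_pos'];g=cv2.cvtColor(d['image'],cv2.COLOR_BGR2GRAY);print(p)
def ell(m,x,y,w,h):
    n,l,s,c=cv2.connectedComponentsWithStats(m[y:y+h,x:x+w].astype(np.uint8));k=1+np.argmax(s[1:,4]);return c[k]+[x,y],s[k],l==k
c,s,m=ell(g<38,262,182,26,22);q=np.argwhere(m)[:,::-1].astype(np.float32);e=cv2.fitEllipse(cv2.convexHull(q));ce=np.array(e[0])+[262,182]
print('seat',c,s,e,ce,plane(d,ce,.061),plane(d,c,.061), 'exp',proj(d,[.5613,.0447,.061]))
print(g[160:182,264:292])
for z in(.158,.175):
  for o in (-.022,0,.022):
    k=d['R'][0]*[1,1,0];k/=np.linalg.norm(k);print(z,o,proj(d,p*[1,1,0]+[0,0,z]+k*o))
print('right',d['R'][0])
E
```

```text
[0.56235325 0.0488136  0.20210484]
seat [274.44292237 192.63926941] [  3   2  20  17 219] ((12.395427703857422, 9.990995407104492), (16.055387496948242, 19.49528694152832), 94.6788558959961) [274.3954277  191.99099541] [0.56271852 0.04599113 0.061     ] [0.56472249 0.04474664 0.061     ] exp [273.74165082 191.86231175]
[[131 128 127 128 129  97  44  20  25  26  26  26  27  25  29  25  32  37
   43  39  28  27  26  27  34  32  35  38]
 [127 129 127 132 134  98  47  23  24  20  24  19  24  23  28  23  29  39
   42  41  36  30  31  29  29  33  37  33]
 [126 130 132 132 137 101  47  22  25  19  25  26  18  23  21  22  28  40
   53  54  41  35  40  40  28  23  26  27]
 [134 137 133 133 133 104  45  30  25  25  24  22  22  26  22  23  31  53
   61  62  59  44  58  54  38  24  25  22]
 [135 134 138 135 131  97  42  25  25  24  22  20  24  23  28  25  42  58
   60  63  64  56  57  62  53  34  24  28]
 [135 130 133 130 133  94  40  24  22  22  26  23  27  26  25  25  52  61
   61  61  64  64  64  62  64  50  44  50]
 [133 130 132 128 131  88  37  23  23  27  22  26  22  18  24  30  54  65
   
[... 1370 characters left out ...]
48  50  49  47  40  42  44  42
   40  44  38  41  54  72  73  74  74  74]
 [ 42  42  40  45  43  44  47  49  41  46  44  52  46  44  42  40  38  44
   44  45  38  34  43  60  72  74  74  77]
 [ 45  45  44  42  41  43  41  39  45  46  49  50  48  43  43  43  40  43
   43  45  41  43  41  38  55  68  74  71]
 [ 48  42  44  41  43  44  42  47  42  43  49  50  45  44  46  40  40  42
   44  45  39  43  42  37  37  57  71  71]]
0.158 -0.022 [268.29443598 169.29220139]
0.158 0 [276.41526633 169.32655524]
0.158 0.022 [284.53471573 169.36090325]
0.175 -0.022 [268.45227449 165.14157967]
0.175 0 [276.65651374 165.17664299]
0.175 0.022 [284.85934353 165.21170028]
right [0.5568756  0.83057078 0.00646183]
```

```bash
python3 - <<'E'
from h import *
i=cv2.cvtColor(cv2.imread('pics/s0.png'),cv2.COLOR_BGR2GRAY);print(i[170:198,264:286])
d=cap('scene')
P=[cap('scene') and r.get_state()['tcp_pos'] for _ in range(4)];print(np.array(P).round(4))
for z in(.061,.1,.12,.133):print(z,proj(d,[.5613,.0447,z]))
E
```

```text
[[123 124 118 122 110 102  85  66  71  81  86  81  80  75 101 123 127 130
  132 130 133 131]
 [122 123 114 109  91  71  71  82  82  86  85  84  91  81  79  96 125 130
  132 132 127 132]
 [123 116  94  87  76  80  84  86  85  89  84  91  87  87  79  78 103 123
  129 126 132 131]
 [107  87  76  80  84  85  84  86  84  84  89  86  87  88  86  81  78 103
  121 132 135 131]
 [ 71  76  79  83  91  84  85  89  86  88  87  85  87  84  87  89  78  74
  103 127 134 134]
 [ 79  84  85  85  86  87  86  82  88  86  88  97  92  85  84  86  82  79
   79 101 118 125]
 [ 84  88  84  85  83  86  81  88  86  79  84 101  98  86  84  84  82  87
   77  77  97 114]
 [ 86  86  84  84  82  88  86  85  89  73  66  74  70  74  83  80  82  85
   86  79  75  97]
 [ 84  86  84  86  85  85  85  85  84  69  51  54  55  74  90  83  88  83
   84  82  80  74]
 [ 83  85  84  87  85  84  86  85  89  72  55  56  57  75  85  87  85  83
   84  89  84  75]
 [ 85  83  85  83  84  85  82  83  89  74  55  53  56  75  84  84  84  85
   85  83  86  86]
 [ 87  83  84  87  84  85  85  88  88  71  54  49  56  74  86  86  84  86
   
[... 1034 characters left out ...]
 86]
 [ 75  47  34  31  33  34  34  31  36  31  36  39  34  28  36  33  33  32
   32  31  68  82]
 [ 86  60  33  35  38  33  30  32  30  30  31  36  33  33  32  34  33  33
   32  40  68  84]
 [ 85  60  31  34  37  34  34  29  29  30  33  31  30  28  31  31  34  29
   29  54  76  84]
 [ 87  71  47  34  32  31  30  32  32  28  36  32  33  32  34  34  34  34
   36  69  82  84]
 [ 86  84  70  47  34  33  32  31  27  31  36  28  34  37  29  30  32  35
   56  77  84  81]]
[[0.5623 0.0485 0.202 ]
 [0.5623 0.0484 0.202 ]
 [0.5623 0.0483 0.202 ]
 [0.5623 0.0482 0.202 ]]
0.061 [273.74165082 191.86231175]
0.1 [274.21114441 183.25697552]
0.12 [274.46022371 178.69160718]
0.133 [274.62527599 175.66636808]
```

{"method": "send_rows", "body": {"steps": [{"dp":[4,1,20],"roll":0,"jaw":30},{"dp":[4,1,40],"roll":0,"jaw":30},{"dp":[4,1,40],"roll":0,"jaw":30},{"dp":[4,1,40],"roll":0,"jaw":30},{"dp":[4,1,40],"roll":0,"jaw":30}]}}

```text
time_s: 7.0
tcp_pos: [0.5618, 0.0442, 0.1628]
eef_rot: [-179.9, 0.0, -88.2]
contact_force: [0.3, 0.3, -1.3]
gripper_width: 0.0432
gripper_force: 15.0
```

```bash
python3 - <<'E'
from h import *
P=[cap('scene') and r.get_state()['tcp_pos'] for _ in range(4)];print(np.array(P).round(4))
d=cap('scene');s=r.get_state();p=s['tcp_pos'];print(s['contact_force'])
g=cv2.cvtColor(d['image'],cv2.COLOR_BGR2GRAY)
print(g[166:188,262:292])
k=d['R'][0]*[1,1,0]
for z in(p[2]-.044,p[2]-.03):print(z,proj(d,p*[1,1,0]+[0,0,z]-k*.022))
E
```

```text
[[0.5618 0.0442 0.1627]
 [0.5617 0.0441 0.1626]
 [0.5616 0.0441 0.1625]
 [0.5615 0.0441 0.1623]]
[-0.5404992   0.33581379 -1.15631492]
[[135 132 126  99  65  32  22  26  20  25  27  22  24  25  24  31  22  25
   28  22  23  29  26  22  29  32  27  32  32  35]
 [135 131 131 126  86  38  22  23  21  23  22  27  25  25  24  22  22  25
   28  30  19  27  27  26  30  29  39  33  38  28]
 [130 129 134 132 109  71  39  20  20  24  25  21  28  27  22  25  26  32
   39  39  23  26  27  28  30  32  34  34  34  31]
 [130 130 131 128 126 102  54  17  24  23  23  23  25  28  28  27  24  41
   46  37  24  25  33  34  33  37  33  32  32  30]
 [121 129 127 126 126  93  40  25  24  20  21  23  21  25  24  21  34  40
   42  34  22  27  33  33  32  40  38  31  32  37]
 [ 97 109 116 124 118  83  36  23  23  26  22  25  19  24  21  26  41  40
   39  28  23  26  26  26  32  32  32  32  36  37]
 [ 69  74  98 103  88  56  29  23  21  23  25  15  26  24  22  26  29  42
   40  34  28  28  25  30  33  35  34  31  35  33]
 [ 71  69  64  52  41  26  26  19  23  23  24  20  23  25  26  27  32  45
   53  48  36  3
[... 1181 characters left out ...]
  43  42  40  39  29  29  22  23  24  23  25  23  26
   32  39  40  43  50  51  44  39  40  37  42  53]
 [ 41  42  42  38  43  43  38  43  36  35  27  34  30  29  31  28  33  38
   45  40  41  38  41  42  42  41  38  39  33  38]
 [ 41  45  40  41  43  42  41  40  27  27  24  37  47  54  41  35  33  34
   35  39  41  45  45  40  41  42  38  42  42  38]
 [ 48  43  42  42  42  41  31  25  25  26  23  39  50  51  39  25  16  21
   30  38  38  41  40  41  39  40  43  42  36  40]
 [ 71  41  42  42  41  31  24  25  21  24  24  41  49  50  36  24  21  25
   18  27  36  35  44  40  41  41  43  39  40  38]]
0.11823171172107776 [266.35451755 179.20824177]
0.13223171172107775 [266.46533078 175.95496657]
```

The spool is already about 15 mm over the tip with no side force, and laterally aligned within about 1 mm. Lowering.

{"method": "send_rows", "body": {"steps": [{"dp":[0.5,0,10],"roll":0,"jaw":30},{"dp":[0.5,0,20],"roll":0,"jaw":30},{"dp":[0.5,0,30],"roll":0,"jaw":30},{"dp":[0.5,0,40],"roll":0,"jaw":30},{"dp":[0.5,0,45],"roll":0,"jaw":30}]}}

```text
time_s: 7.88
tcp_pos: [0.5611, 0.0434, 0.1159]
eef_rot: [179.9, -0.0, -88.2]
contact_force: [-0.3, -0.2, -1.1]
gripper_width: 0.0435
gripper_force: 15.0
```

{"method": "send_rows", "body": {"steps": [{"dp":[0,0,4],"roll":0,"jaw":30},{"dp":[0,0,8],"roll":0,"jaw":30},{"dp":[0,0,11],"roll":0,"jaw":30},{"dp":[0,0,12],"roll":0,"jaw":30},{"dp":[0,0,12],"roll":0,"jaw":30}]}}

```text
time_s: 8.5
tcp_pos: [0.5615, 0.0435, 0.1053]
eef_rot: [-180.0, -0.0, -88.2]
contact_force: [-0.7, 0.7, 3.5]
gripper_width: 0.0435
gripper_force: 15.0
```

Seated: z is 0.1053 as predicted, with an upward push. Holding briefly, then releasing.

{"method": "send_rows", "body": {"steps": [{"dp":[0,0,1],"roll":0,"jaw":30},{"dp":[0,0,1],"roll":0,"jaw":30},{"dp":[0,0,0],"roll":0,"jaw":75},{"dp":[0,0,0],"roll":0,"jaw":75},{"dp":[0,0,0],"roll":0,"jaw":75}]}}

```text
time_s: 9.12
tcp_pos: [0.5615, 0.0435, 0.1047]
eef_rot: [180.0, -0.0, -88.2]
contact_force: [0.3, -0.2, -0.5]
gripper_width: 0.0643
gripper_force: 0.0
```

{"method": "send_rows", "body": {"steps": [{"dp":[0,0,0],"roll":0,"jaw":75},{"dp":[0,0,0],"roll":0,"jaw":75},{"dp":[0,0,-30],"roll":0,"jaw":75},{"dp":[0,0,-80],"roll":0,"jaw":75},{"dp":[0,0,-130],"roll":0,"jaw":75}]}}

```text
time_s: 9.75
tcp_pos: [0.5612, 0.0434, 0.2362]
eef_rot: [180.0, -0.0, -88.2]
contact_force: [1.3, -0.0, 0.1]
gripper_width: 0.066
gripper_force: 0.0
```

```bash
python3 - <<'E'
from h import *
print(dp([.467,-.152,.235]))
d=cap('scene')
cv2.imwrite('pics/n3.png',cv2.resize(d['image'][140:260,165:315],None,fx=4,fy=4,interpolation=cv2.INTER_CUBIC))
E
```

```text
(array([192.3, 100.4,   1.3]), array([0.5612, 0.0434, 0.2362]), array([ 1.7996e+02, -2.0000e-02, -8.8160e+01]), 9.75)
```

View pics/n3.png

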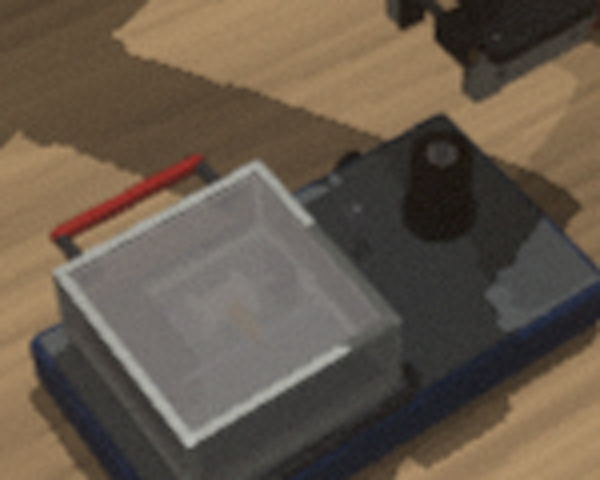

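The crop shows the spool standing upright on the spindle at (440,190), seated. The red handle runs from (55,235) to (200,160). Now moving above it.

{"method": "send_rows", "body": {"steps": [{"dp":[50,26,0],"roll":0,"jaw":32},{"dp":[100,52,0],"roll":0,"jaw":32},{"dp":[150,78,0],"roll":0,"jaw":32},{"dp":[193,100,0],"roll":0,"jaw":32},{"dp":[193,100,40],"roll":0,"jaw":32}]}}

```text
time_s: 10.42
tcp_pos: [0.4683, -0.155, 0.1971]
eef_rot: [-179.6, -0.0, -88.3]
contact_force: [0.7, 0.3, -1.0]
gripper_width: 0.0287
gripper_force: 0.0
```

{"method": "send_rows", "body": {"steps": [{"dp":[0,0,10],"roll":0,"jaw":32},{"dp":[0,0,20],"roll":0,"jaw":32},{"dp":[0,0,20],"roll":0,"jaw":32},{"dp":[0,0,20],"roll":0,"jaw":32}]}}

```text
time_s: 10.92
tcp_pos: [0.4684, -0.1522, 0.1756]
eef_rot: [-179.9, -0.0, -88.1]
contact_force: [-0.0, 0.9, 0.1]
gripper_width: 0.0282
gripper_force: 0.0
```

```bash
python3 - <<'E'
from h import *
print(dp([.469,-.151,.107]),r.get_state()['gripper_width'])
d=cap('scene')
cv2.imwrite('pics/n4.png',cv2.resize(d['image'][130:250,145:295],None,fx=4,fy=4,interpolation=cv2.INTER_CUBIC))
E
```

```text
(array([-1.2, -0.6, 68.6]), array([ 0.4684, -0.1522,  0.1756]), array([-1.7995e+02, -1.0000e-02, -8.8110e+01]), 10.93) 0.02816644666024344
```

View pics/n4.png

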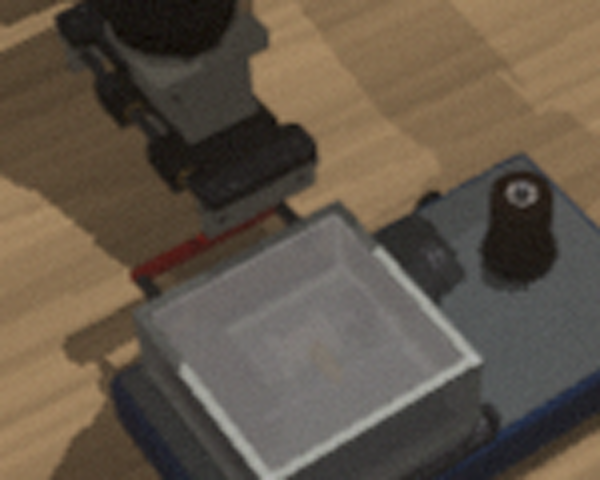

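The fingers sit above the middle of the red bar (crop about 205,245), between its posts. I'll go down gently and close on it.

{"method": "send_rows", "body": {"steps": [{"dp":[-1,-0.5,15],"roll":0,"jaw":32},{"dp":[-1,-0.5,30],"roll":0,"jaw":32},{"dp":[-1,-0.5,45],"roll":0,"jaw":32},{"dp":[-1,-0.5,57],"roll":0,"jaw":32},{"dp":[-1,-0.5,68],"roll":0,"jaw":32}]}}

```text
time_s: 11.6
tcp_pos: [0.468, -0.1516, 0.1059]
eef_rot: [180.0, -0.0, -88.2]
contact_force: [0.1, -0.3, -0.1]
gripper_width: 0.0283
gripper_force: 0.0
```

{"method": "send_rows", "body": {"steps": [{"dp":[0,0,0],"roll":0,"jaw":32},{"dp":[0,0,0],"roll":0,"jaw":5},{"dp":[0,0,0],"roll":0,"jaw":5},{"dp":[0,0,0],"roll":0,"jaw":5}], "newtons": 12}}

```text
time_s: 12.1
tcp_pos: [0.4707, -0.1515, 0.1081]
eef_rot: [-179.7, -0.0, -88.1]
contact_force: [5.0, -0.4, -2.4]
gripper_width: 0.0118
gripper_force: 12.0
```

{"method": "send_rows", "body": {"steps": [{"dp":[0,-4,-14.2],"roll":0,"jaw":5},{"dp":[0,-9,-28],"roll":0,"jaw":5},{"dp":[0,-14.9,-41.6],"roll":0,"jaw":5},{"dp":[0,-21.8,-54.7],"roll":0,"jaw":5},{"dp":[0,-29.6,-67.3],"roll":0,"jaw":5}]}}

```text
time_s: 12.72
tcp_pos: [0.502, -0.1503, 0.1758]
eef_rot: [-179.5, -0.0, -88.1]
contact_force: [16.5, -2.1, -12.2]
gripper_width: 0.0115
gripper_force: 12.0
```

The force points along the radius toward the hinge, so my arc is a few mm too wide. I'll tighten it.

{"method": "send_rows", "body": {"steps": [{"dp":[0,-10.2,-10.7],"roll":0,"jaw":5},{"dp":[0,-21.1,-20.6],"roll":0,"jaw":5},{"dp":[0,-31.8,-30.3],"roll":0,"jaw":5}]}}

```text
time_s: 13.1
tcp_pos: [0.5266, -0.1497, 0.205]
eef_rot: [179.6, 0.0, -88.2]
contact_force: [-11.6, 3.5, 9.9]
gripper_width: 0.0116
gripper_force: 12.0
```

```bash
cat >> h.py <<'E'
def hood():
    s=r.get_state();p=s['tcp_pos']+[0,0,.005];c=np.array([.469+.205*np.cos(.032),0,.062]) ;dx=(c-p)[0];dz=(p-c)[2]
    return 'theta %.3f rad %.4f'%(np.arctan2(dz,dx)-.2392,np.hypot(dx,dz)),p.round(4),s['contact_force'].round(1),s['gripper_width']
E
python3 -c "
from h import *
print(hood())"
```

```text
('theta 0.549 rad 0.2088', array([ 0.5266, -0.1497,  0.21  ]), array([-11.6,   3.5,   9.9]), 0.011611071820211129)
```

{"method": "send_rows", "body": {"steps": [{"dp":[0,-9.3,-11.3],"roll":0,"jaw":5},{"dp":[0,-20.8,-20.3],"roll":0,"jaw":5},{"dp":[0,-32.8,-28.5],"roll":0,"jaw":5},{"dp":[0,-32.8,-28.5],"roll":0,"jaw":5}]}}

```text
time_s: 13.6
tcp_pos: [0.5636, -0.1485, 0.2342]
eef_rot: [-179.9, -0.0, -88.1]
contact_force: [-4.3, 2.7, 6.2]
gripper_width: 0.0113
gripper_force: 12.0
```

```bash
python3 -c "
from h import *
print(hood());cap('top');cap('top');print(hood())"
```

```text
('theta 0.775 rad 0.2087', array([ 0.5636, -0.1485,  0.2392]), array([-4.3,  2.7,  6.2]), 0.01127480754411531)
('theta 0.771 rad 0.2087', array([ 0.5629, -0.1485,  0.2388]), array([-4.5,  1.9,  5.3]), 0.011670883747215288)
```

{"method": "send_rows", "body": {"steps": [{"dp":[0,-12.1,-8.1],"roll":0,"jaw":5},{"dp":[0,-25.3,-14.7],"roll":0,"jaw":5},{"dp":[0,-38.9,-20.1],"roll":0,"jaw":5},{"dp":[0,-42.7,-21.5],"roll":0,"jaw":5},{"dp":[0,-42.7,-21.5],"roll":0,"jaw":5}]}}

```text
time_s: 14.32
tcp_pos: [0.6053, -0.1472, 0.2545]
eef_rot: [-180.0, -0.0, -88.2]
contact_force: [-1.3, 0.4, 2.6]
gripper_width: 0.0116
gripper_force: 12.0
```

```bash
python3 -c "
from h import *
d=cap('scene');print(hood())
cv2.imwrite('pics/n5.png',cv2.resize(d['image'][110:250,145:320],None,fx=4,fy=4,interpolation=cv2.INTER_CUBIC))"
```

```text
('theta 0.995 rad 0.2091', array([ 0.6049, -0.1472,  0.2594]), array([-1.2,  1.4,  1.9]), 0.011132552717431658)
```

View pics/n5.png

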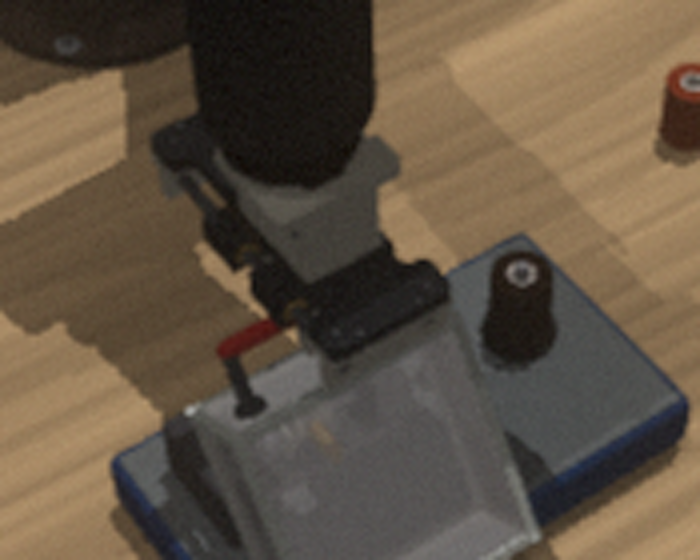

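The hood is up, with the fingers on the bar and θ about 0.97–1.0. I'll nudge it a little further to be safe, then bring it back to about 0.80.

{"method": "send_rows", "body": {"steps": [{"dp":[0,-6,-2],"roll":0,"jaw":5},{"dp":[0,-6,-2],"roll":0,"jaw":5},{"dp":[0,-6,-2],"roll":0,"jaw":5},{"dp":[0,0,0],"roll":0,"jaw":5}]}}

```text
time_s: 14.88
tcp_pos: [0.605, -0.1472, 0.2544]
eef_rot: [-180.0, -0.0, -88.2]
contact_force: [-0.5, 0.2, 0.6]
gripper_width: 0.0117
gripper_force: 12.0
```

{"method": "send_rows", "body": {"steps": [{"dp":[0,9.8,3.5],"roll":0,"jaw":5},{"dp":[0,19.3,7.6],"roll":0,"jaw":5},{"dp":[0,28.7,12.3],"roll":0,"jaw":5},{"dp":[0,38,17.4],"roll":0,"jaw":5},{"dp":[0,38,17.4],"roll":0,"jaw":5}]}}

```text
time_s: 15.5
tcp_pos: [0.5659, -0.1486, 0.2368]
eef_rot: [179.9, -0.0, -88.2]
contact_force: [0.4, -0.6, 0.6]
gripper_width: 0.0112
gripper_force: 12.0
```

{"method": "send_rows", "body": {"steps": [{"dp":[0,0,0],"roll":0,"jaw":5},{"dp":[0,0,0],"roll":0,"jaw":5},{"dp":[0,0,0],"roll":0,"jaw":5},{"dp":[0,0,0],"roll":0,"jaw":5},{"dp":[0,0,0],"roll":0,"jaw":5}]}}

```text
time_s: 16.12
tcp_pos: [0.5669, -0.1485, 0.2373]
eef_rot: [180.0, -0.0, -88.2]
contact_force: [-2.6, -0.6, 4.6]
gripper_width: 0.0112
gripper_force: 12.0
```

```bash
python3 -c "
from h import *
print(hood());d=cap('scene');cap('top');print(hood())
for n in range(6): cap('top')
print(hood())
cv2.imwrite('pics/n6.png',cv2.resize(d['image'][110:250,145:320],None,fx=4,fy=4,interpolation=cv2.INTER_CUBIC))"
```

```text
('theta 0.796 rad 0.2097', array([ 0.5669, -0.1485,  0.2423]), array([-2.6, -0.6,  4.6]), 0.01117822323073032)
('theta 0.796 rad 0.2097', array([ 0.5669, -0.1485,  0.2423]), array([-2.3, -0.5,  5.2]), 0.01165739701701786)
('theta 0.796 rad 0.2097', array([ 0.5669, -0.1485,  0.2423]), array([-4. , -0.9,  4.7]), 0.011217800272275565)
```

View pics/n6.png

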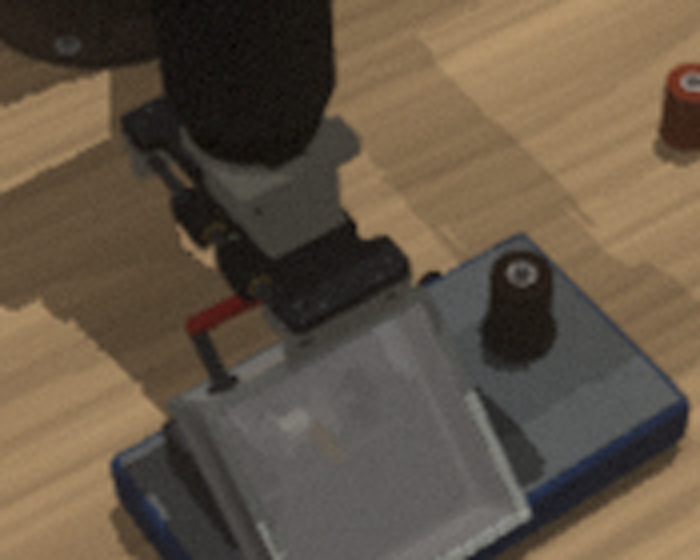

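The hood is steady at about 0.79 rad, held by the red bar at crop (225,310). The spool stands on the spindle at (520,310). Handing in.

```bash
python3 -c "
from h import *
print(r.close_job())"
```

```text
the job is handed in; nothing more can be done
None
```

I slid the brown spool onto the spindle, down to the seat plate, and let go. I then raised the hood past its balance point to about 1.0 rad and brought it back, and the arm is holding it still by the red handle at about 0.79 rad; the job is handed in, but no verdict came back.

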